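Tip a standing angle bracket onto its back on a bench pad

ROBOT

A 6-joint arm with a two-finger parallel gripper is mounted at the origin on a cart in front of the work surface, level with it; the furniture and walls round the work are solid. World frame = base frame: x ahead of the robot, y to its left, z up, the work surface at z = 0. Lengths are in m, angles in rad, forces in N, time in s.
With the tool pointing down it reaches from about 0.3 to 0.875 m from the base axis. Payload 6.4 kg.
Tool frame: the origin (TCP) lies at the centre of the arm's flange, where the gripper is bolted on; the fingertips stand 173 mm ahead of it and the grasp point (between the pads) lies 155 mm ahead of it; z points along the fingers, x is the direction in which the jaws open and shut, and the axes are right-handed (so a half turn about z gives the same grasp; the last joint's range is limited). The gripper opens to 85 mm and grips with 20 to 120 N. Pads are 22 mm wide; open, the fingers measure 114 mm over their backs; the gripper's body (76 mm by 85 mm) begins 54 mm behind the grasp point. The pads swing forward as they close: fully open they stand 13 mm farther back than shut.
Start: joints at [-1.407, 0.181, 1.607, -0, 1.354, -0.206], TCP at [0.208, -0.536, 0.405] pointing down, gripper open.
Joint ranges: [-2.99, 2.99], [-0.89, 2.07], [0.3, 2.58], [-1.14, 4.28], [0, 2.63], [-3.12, 3.12]. Speed limits (rad/s): [2.57, 2.57, 3.01, 3.14, 3.14, 3.14].

INTERFACE

Orientations are given as a unit quaternion [w, x, y, z].
In Python, from bench import ctrl gives the robot as it stands. The module is installed in compiled form; this text tells all that it offers.
- The arm moves only by the tool move_arm, never from a script. Its argument "moves" is a list of rows, each an object of numbers: "gripper": the opening in per cent of the stroke, from 0 (shut) to 100 (fully open); "x", "y", "z": the shift along the tool's x, y, z in cm; "roll": the turn about the tool's z in degrees. In form: [{"gripper": .., "x": .., "y": .., "z": .., "roll": ..}, ...]. A call has 1 to 5 rows; each row shifts and turns the commanded pose from where the row before left it, along the tool's axes as they then stand; what a row does not reach is not made up. A row lasts 1/8 s, in which the tool goes at most 62.5 mm and 10.7 degrees, less where a joint would pass 70% of its speed; a pose out of reach is approached as far as the arm can. A call is refused whole if a number of a shift passes 6.25 or a number of a turn 10.7, either way. A call with a gripper value outside its range is refused whole. The fingers move at their own pace and stop on an object; the grip force is fixed at half the most. Time passes only in rows, so rows that do not move let the fingers close. It gives the time, the measured TCP pose, the force and the opening at its end, in the units of the state.
- ctrl.get_obs(): the state, without advancing time (a new reading comes with each control period).
- ctrl.camera(name): name is "scene" or "top"; returns a dict with "img" (420x560x3 uint8, red, green, blue), "fx", "fy", "cx", "cy" (pixels), "world_from_camera" (4x4, takes a point from camera to world coordinates). Camera axes: x right, y up, looking along -z (the intrinsics and any distortion apply to the point x, -y, -z); pixel columns grow to the right and rows downward; lengths in m; the calibration is good to about 2 mm. A picture is of the moment at which its call begins. There is no depth.
- ctrl.hand_in(): hands the job in, once; it reports no verdict.
The state is a dict: "time_s": time; "q": joint angles; "dq": joint speeds; "joint_efforts": joint torques, N m; "eef_pos": TCP position; "eef_rot": TCP orientation; "wrist_force": force on the tool from outside, world axes, zero at the start; "torque": the same for the moment, N m; "opening": opening from 0.0 (shut) to 1.0 (fully open).
Only numpy, scipy, OpenCV 4.12 (cv2) and the standard library are available. Lean on these libraries where they do the work, as an engineer would, in place of code of your own. Each camera call takes 0.05 s, during which the arm holds its last target. There are 200 camera calls.

TASK

The slotted angle bracket that stands on the black rubber pad must lie on its back for fitting screws through its foot. Without picking it up, push it over so that it comes to rest with the outer face of its slotted upright plate flat on the pad and its foot standing up, the whole plate still on the pad. Leave the other, identical bracket and the solvent bottle beside the blue packets standing where they are.

Things in the scene. Friction and masses are not known exactly. Their poses are not given: they have to be found in the camera images.
- bracket: The bracket to tip: light grey right-angle bracket, 0.10-0.19 kg, standing 51 x 80 x 88 mm (x, y, z). Origin: centre of its foot's underside, z up as it stands. The upright slotted plate, 80 wide and 88 high, fills x -25 to -19; its outer face (the back) looks to -x. The foot, 7 thick and 80 wide, runs from the plate to x +26. Lying on its back, its own x axis points straight up.
- bracket_back (a point): Centre of the outer (back) face of that bracket's plate: 25 mm in -x and 44 mm in +z from bracket's origin, same axes. The bracket tips over the plate's lower back edge, passes its balance at about 23 degrees of lean toward -x, and falls on by itself.
- pad: Black rubber bench pad, fixed to the table, 200 x 140 x 4 mm (x, y, z); origin at the centre of its underside on the table (z = 0), so its top is at z = 4 mm. The bracket stands near the pad's +x end with its back turned to the pad's free part (-x).
- spare_bracket: An identical bracket standing on the bare table, same origin and axes; it stays standing.
- bottle: White solvent squeeze bottle with a red cap and thin red spout, 45 mm across, 117 mm high, standing on the table beside the blue packets (not the one on the paper at the back); origin: centre of its underside; it stays standing.
Things that resemble listed ones, but are neither listed nor needed, are in the scene too. Of the things like the bottle, leave any that is pink; of the rest the larger one is meant. What is shaped like the spare_bracket but orange is not meant.

How it is judged:
By the outcome, as a careful person would: the job done as asked, in the order asked, and still so for the second after the job is handed in, with the robot touching nothing.
It also fails if it takes over 29 s, if anything falls off the work surface, if the arm or the gripper's body presses on something with over 40 N, if the wrist force passes 120 N, or if a joint passes its speed limit or range.

## Working session

There is one attempt and no reset: what is moved stays moved. The work goes in short steps, Python scripts to look and compute and a tool call to move; the robot and the scene stay as the last step left them, time stands still between calls to the robot, and variables do not carry over. Pictures are saved under pics/ and viewed, about 8 in all and at most 12, crops included, and the job is handed in when it is done.

Besides the shell and the picture viewer there is one more tool, called after "Call:" as name(argument=value, ...) on one line, values as JSON. move_arm: Moves the arm, as the interface text tells. Its arguments: {"type":"object","properties":{"moves":{"type":"array","items":{"type":"object","properties":{"gripper":{"type":"number"},"x":{"type":"number"},"y":{"type":"number"},"z":{"type":"number"},"roll":{"type":"number"}}}}},"required":["moves"]}

```bash
mkdir -p pics; cat > h.py <<'E'
import numpy as np, cv2
from bench import ctrl
def cam(n,f=None):
    c=ctrl.camera(n)
    if f: cv2.imwrite(f,c["img"][...,::-1])
    return c
def ray(c,u,v):
    T=np.array(c["world_from_camera"]); d=np.array([(u-c["cx"])/c["fx"],-(v-c["cy"])/c["fy"],-1])
    return T[:3,3],T[:3,:3]@d
def onz(c,u,v,z):
    o,d=ray(c,u,v); return o+d*(z-o[2])/d[2]
def proj(c,P):
    T=np.array(c["world_from_camera"]); p=T[:3,:3].T@(np.array(P)-T[:3,3])
    return np.array([c["cx"]-c["fx"]*p[0]/p[2],c["cy"]+c["fy"]*p[1]/p[2]])
E
python3 - <<'E'
from h import *
for n in("scene","top"):
    c=cam(n,f"pics/{n}0.png"); print(n,[k for k in c],c["fx"],c["fy"],np.round(c["world_from_camera"],3).tolist())
print({k:np.round(v,3).tolist() for k,v in ctrl.get_obs().items()})
E
```

```text
scene ['img', 'fx', 'fy', 'cx', 'cy', 'world_from_camera'] 536.7046967241199 536.7046967241199 [[-0.904, 0.33, -0.272, 0.275], [-0.428, -0.693, 0.581, 0.647], [0.004, 0.641, 0.767, 1.04], [0.0, 0.0, 0.0, 1.0]]
top ['img', 'fx', 'fy', 'cx', 'cy', 'world_from_camera'] 493.1385886936333 493.1385886936333 [[0.106, 0.973, -0.204, 0.357], [-0.994, 0.103, -0.025, -0.097], [-0.003, 0.206, 0.979, 1.378], [0.0, 0.0, 0.0, 1.0]]
{'time_s': 0.1, 'q': [-1.407, 0.181, 1.608, -0.0, 1.354, -0.206], 'dq': [-0.001, -0.003, -0.001, 0.0, 0.002, 0.002], 'joint_efforts': [0.001, -44.587, -35.224, -0.0, 0.004, -0.0], 'eef_pos': [0.208, -0.536, 0.404], 'eef_rot': [-0.001, 0.825, -0.565, -0.001], 'wrist_force': [-0.029, 0.564, 0.336], 'torque': [0.007, -0.03, -0.037], 'opening': 1.002}
```

View pics/scene0.png

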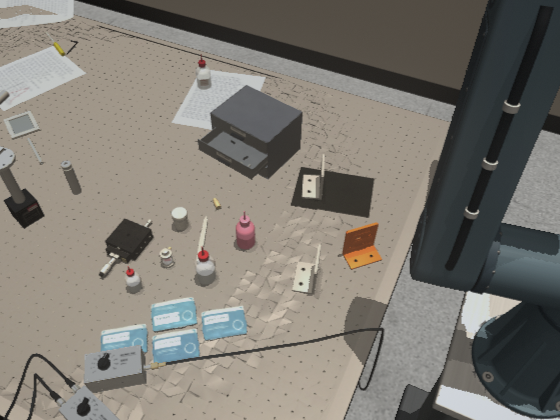

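View pics/top0.png

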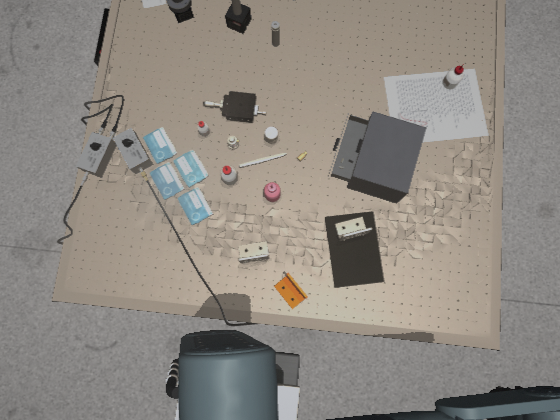

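Scene view: target bracket on the black pad at about (313,186), spare at (303,276), orange one at (361,245) (not meant). Bottles are at (205,266) by the packets (meant), with a small one at (133,280), a pink one at (245,232) and one on the paper at (204,75). In the top view the target is at (351,228), the spare at (253,250) and the bottle at (229,173). Next is a close crop of the target in both views.

```bash
python3 - <<'E'
from h import *
a=cv2.imread("pics/scene0.png")[140:220,270:390]; b=cv2.imread("pics/top0.png")[205:295,315:395]
a=cv2.resize(a,None,fx=3.9,fy=3.9,interpolation=cv2.INTER_CUBIC)   # origin 270,140
b=cv2.resize(b,None,fx=4,fy=4,interpolation=cv2.INTER_CUBIC)     # origin 315,205
im=np.zeros((360,790,3),np.uint8); im[:a.shape[0],:a.shape[1]]=a; im[:,470:470+b.shape[1]]=b
cv2.imwrite("pics/crop1.png",im)
E
```

```text
(no output)
```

View pics/crop1.png

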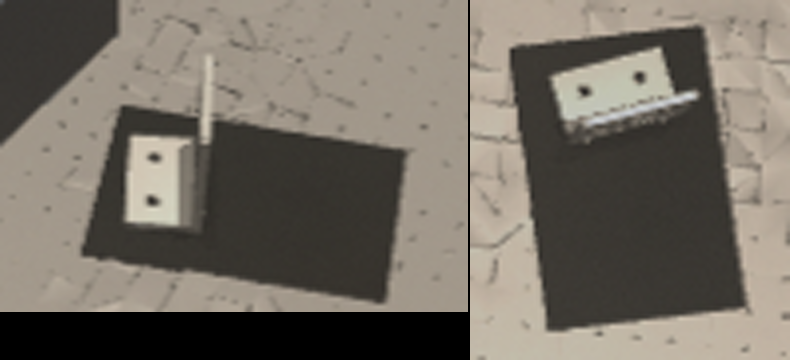

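The crop shows the target's two-hole foot toward +x and the bright top edge of its plate. That edge runs from (210,55) to (205,140) in the scene part and from (697,95) to (572,127) in the top part. The bracket is yawed relative to the pad. Next I triangulate these points.

```bash
python3 - <<'E'
from h import *
s=cam("scene");t=cam("top")
S=lambda u,v:(270+u/3.9,140+v/3.9); T=lambda u,v:(315+(u-470)/4,205+v/4)
def tri(a,b):
    o1,d1=ray(s,*a);o2,d2=ray(t,*b);d1/=np.linalg.norm(d1);d2/=np.linalg.norm(d2)
    k=np.linalg.lstsq(np.c_[d1,-d2],o2-o1,rcond=None)[0];p,q=o1+k[0]*d1,o2+k[1]*d2
    return (p+q)/2,np.linalg.norm(p-q)
for n,a,b in(("top-y",(210,55),(697,95)),("top+y",(205,140),(572,127)),("foot-y",(127,137),(660,47)),("foot+y",(125,223),(550,75))):
    p,e=tri(S(*a),T(*b));print(n,p.round(4),round(e,4))
for n,z,pts in(("topedge",.092,[((210,55),(697,95)),((205,140),(572,127))]),("foot",.011,[((127,137),(660,47)),((125,223),(550,75))]),("pad",.004,[((122,107),(703,27)),((83,255),(513,47)),((384,300),(550,329)),((404,150),(745,306))])):
    for a,b in pts: print(n,onz(s,*S(*a),z).round(4)[:2],onz(t,*T(*b),z).round(4)[:2])
E
```

```text
top-y [ 0.576  -0.3037  0.0932] 0.0009
top+y [ 0.5463 -0.2226  0.1026] 0.002
foot-y [ 0.6228 -0.2888  0.0092] 0.0014
foot+y [ 0.5932 -0.2133  0.0123] 0.0008
topedge [ 0.576  -0.3049] [ 0.5767 -0.3038]
topedge [ 0.5503 -0.2323] [ 0.5468 -0.2238]
foot [ 0.6229 -0.2871] [ 0.6218 -0.2886]
foot [ 0.5932 -0.2145] [ 0.5938 -0.2134]
pad [ 0.6399 -0.3186] [ 0.6407 -0.3188]
pad [ 0.6091 -0.1828] [ 0.6122 -0.1863]
pad [ 0.419  -0.2312] [ 0.4191 -0.2289]
pad [ 0.4497 -0.3637] [ 0.4488 -0.361 ]
```

```bash
python3 - <<'E'
from h import *
s=cam("scene");t=cam("top")
for n,a,b in(("box near top corner",(301,117),(393,200)),("box2 top",(213,90),(426,124)),("box -y front top",(270,140),(353,190))):
    o1,d1=ray(s,*a);o2,d2=ray(t,*b)
    k=np.linalg.lstsq(np.c_[d1,-d2],o2-o1,rcond=None)[0];print(n,(o1+k[0]*d1).round(3),(o2+k[1]*d2).round(3))
R=__import__("scipy.spatial.transform").spatial.transform.Rotation.from_quat(ctrl.get_obs()["eef_rot"],scalar_first=True).as_matrix()
print(R.round(3)); print(R.T@(np.array([.591,-.257,.24])-ctrl.get_obs()["eef_pos"]))
E
```

```text
box near top corner [ 0.657 -0.339  0.157] [ 0.645 -0.342  0.155]
box2 top [ 0.959 -0.413  0.091] [ 0.892 -0.438  0.07 ]
box -y front top [ 0.693 -0.232  0.154] [ 0.662 -0.24   0.147]
[[ 0.361 -0.932 -0.   ]
 [-0.932 -0.361  0.001]
 [-0.001 -0.    -1.   ]]
[-0.12161452 -0.45811106  0.16448836]
```

Call:
move_arm(moves=[{"gripper": 40,"y": -6},{"y": -6,"x": -2},{"y": -6,"x": -2},{"y": -6,"x": -2},{"y": -6,"x": -2}])

```text
validation failed for argument at $.mo...
```

The move was refused, probably because every row needs all its fields. The box beside the pad is about 0.15 m high, so I look at its near face more closely before moving.

```bash
python3 - <<'E'
from h import *
a=cv2.imread("pics/scene0.png")[80:180,190:310]; b=cv2.imread("pics/top0.png")[105:205,325:435]
a=cv2.resize(a,None,fx=3.5,fy=3.5,interpolation=cv2.INTER_CUBIC)
b=cv2.resize(b,None,fx=3.4,fy=3.4,interpolation=cv2.INTER_CUBIC)
im=np.zeros((350,800,3),np.uint8); im[:350,:420]=a; im[:340,425:425+374]=b
cv2.imwrite("pics/crop2.png",cv2.convertScaleAbs(im,alpha=1.6))
E
```

```text
(no output)
```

View pics/crop2.png

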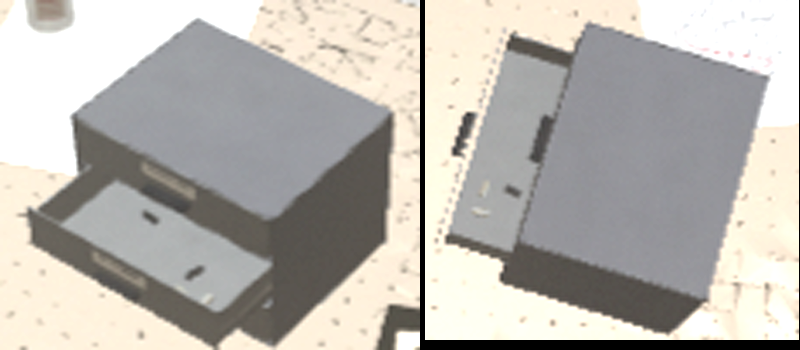

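Call:
move_arm(moves=[{"gripper": 40,"x": 0,"y": -6,"z": 0,"roll": 0},{"gripper": 40,"x": -3,"y": -5,"z": 0,"roll": 0},{"gripper": 40,"x": -3,"y": -5,"z": 0,"roll": 0},{"gripper": 40,"x": -3,"y": -5,"z": 0,"roll": 0},{"gripper": 40,"x": -3,"y": -5,"z": 0,"roll": 0}])

```text
time_s: 0.92
eef_pos: [0.4078, -0.3287, 0.4048]
eef_rot: [0.0, 0.825, -0.565, 0.0]
wrist_force: [1.2, -0.1, 1.2]
opening: 0.399
```

The crop shows the drawer box. The pad-side edge of its top face runs (272,220)–(390,115) in the scene part and (517,243)–(708,298) in the top part. The drawer opens toward +y, away from the bracket.

```bash
python3 - <<'E'
from h import *
s=cam("scene");t=cam("top")
S=lambda u,v:(190+u/3.5,80+v/3.5); T=lambda u,v:(325+(u-425)/3.4,105+v/3.4)
for n,a,b in(("-y",(390,115),(708,298)),("+y",(272,220),(517,243)),("drawer",(218,315),(448,240))):
    o1,d1=ray(s,*S(*a));o2,d2=ray(t,*T(*b))
    k=np.linalg.lstsq(np.c_[d1,-d2],o2-o1,rcond=None)[0];print(n,(o1+k[0]*d1).round(3),(o2+k[1]*d2).round(3))
E
```

```text
-y [ 0.674 -0.385  0.131] [ 0.674 -0.385  0.131]
+y [ 0.701 -0.236  0.138] [ 0.7   -0.236  0.138]
drawer [ 0.72  -0.186  0.081] [ 0.713 -0.188  0.079]
```

The box edge is at x of about 0.69 near the bracket and its top at z of about 0.135. That leaves about 5 cm of clearance. I continue above the foot, then go down.

Call:
move_arm(moves=[{"gripper": 40,"x": 0,"y": -5,"z": 0,"roll": 0},{"gripper": 40,"x": 0,"y": -5,"z": 0,"roll": 0},{"gripper": 40,"x": 0,"y": -5,"z": 0,"roll": 0},{"gripper": 40,"x": 0,"y": -4.3,"z": 0,"roll": 0},{"gripper": 40,"x": 0,"y": 0,"z": 4,"roll": 0}])

```text
time_s: 1.65
eef_pos: [0.5899, -0.2605, 0.3678]
eef_rot: [-0.0, 0.826, -0.564, 0.004]
wrist_force: [-0.3, -0.1, -0.8]
opening: 0.402
```

Call:
move_arm(moves=[{"gripper": 40,"x": 0,"y": 0,"z": 3,"roll": 0},{"gripper": 40,"x": 0,"y": 0,"z": 2,"roll": 0},{"gripper": 40,"x": 0,"y": 0,"z": 0,"roll": 0}])

```text
time_s: 2.02
eef_pos: [0.5862, -0.2608, 0.3129]
eef_rot: [0.0, 0.825, -0.565, -0.002]
wrist_force: [0.7, 0.8, -0.1]
opening: 0.401
```

```bash
python3 - <<'E'
from h import *
s=cam("scene");t=cam("top")
a=cv2.resize(s["img"][100:230,230:390,::-1],None,fx=2.5,fy=2.5); b=cv2.resize(t["img"][160:300,310:440,::-1],None,fx=3,fy=3)
im=np.zeros((430,800,3),np.uint8); im[:a.shape[0],:400]=a; im[:420,405:795]=b
cv2.imwrite("pics/close1.png",im);print(ctrl.get_obs()["eef_pos"])
E
```

```text
[ 0.58703676 -0.2612031   0.31576409]
```

View pics/close1.png

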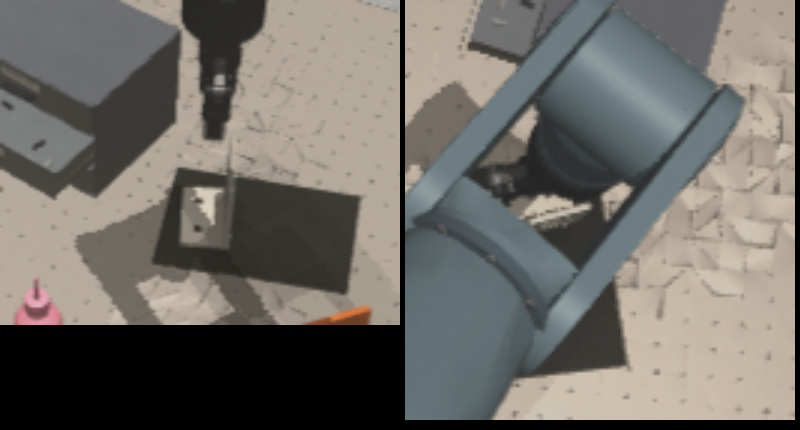

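The fingers (scene crop (213,135)) are just on the foot side of the plate (231,150), above its top. I go down, easing back slightly.

Call:
move_arm(moves=[{"gripper": 40,"x": 0,"y": -0.5,"z": 2,"roll": 0},{"gripper": 40,"x": 0,"y": 0,"z": 2,"roll": 0},{"gripper": 40,"x": 0,"y": 0,"z": 2,"roll": 0},{"gripper": 40,"x": 0,"y": 0,"z": 1.7,"roll": 0},{"gripper": 40,"x": 0,"y": 0,"z": 0,"roll": 0}])

```text
time_s: 2.75
eef_pos: [0.5907, -0.2582, 0.2352]
eef_rot: [0.0, 0.825, -0.565, -0.002]
wrist_force: [-0.1, -0.2, -0.5]
opening: 0.4
```

```bash
python3 - <<'E'
from h import *
s=cam("scene")
cv2.imwrite("pics/close2.png",cv2.resize(s["img"][110:230,250:390,::-1],None,fx=5,fy=5,interpolation=cv2.INTER_CUBIC));print(ctrl.get_obs()["eef_pos"],ctrl.get_obs()["wrist_force"])
E
```

```text
[ 0.59124105 -0.25856071  0.23657409] [-0.72084323 -0.73877149 -0.03750478]
```

View pics/close2.png

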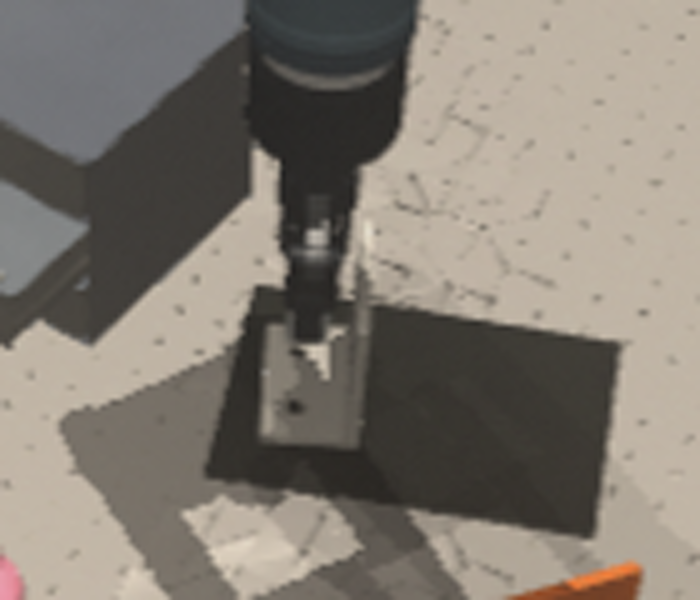

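The bracket still stands. The fingertips, near (310,335), are above the foot with the plate at about x=360. Now I push in tool +y.

Call:
move_arm(moves=[{"gripper": 40,"x": 0,"y": 0.7,"z": 0,"roll": 0},{"gripper": 40,"x": 0,"y": 0.7,"z": 0,"roll": 0},{"gripper": 40,"x": 0,"y": 0.7,"z": 0,"roll": 0},{"gripper": 40,"x": 0,"y": 0.7,"z": 0,"roll": 0},{"gripper": 40,"x": 0,"y": 0,"z": 0,"roll": 0}])

```text
time_s: 3.42
eef_pos: [0.5649, -0.2691, 0.2378]
eef_rot: [-0.0, 0.825, -0.565, -0.0]
wrist_force: [0.7, -0.3, 1.1]
opening: 0.401
```

```bash
python3 - <<'E'
from h import *
s=cam("scene")
cv2.imwrite("pics/close3.png",cv2.resize(s["img"][110:230,250:390,::-1],None,fx=5,fy=5,interpolation=cv2.INTER_CUBIC));print(ctrl.get_obs()["eef_pos"],ctrl.get_obs()["wrist_force"])
E
```

```text
[ 0.56515959 -0.26901547  0.2378102 ] [0.17424154 0.17213203 0.06829282]
```

View pics/close3.png

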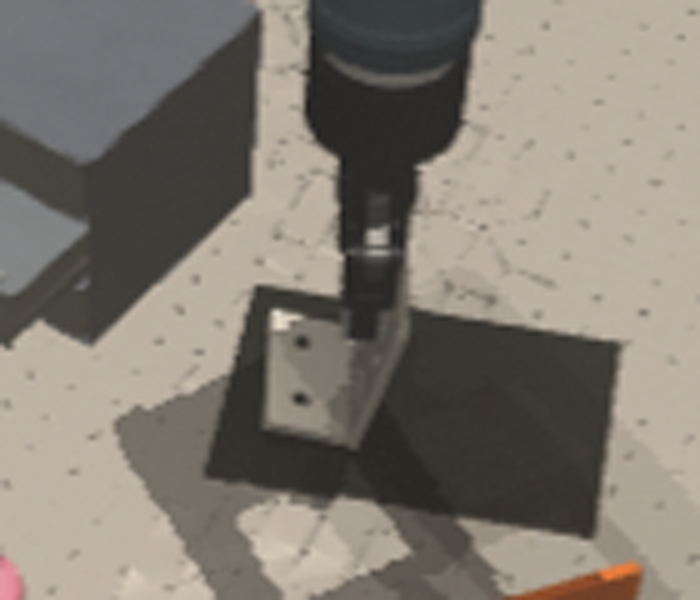

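The bracket is leaning in place: the foot front has risen and the lower back edge has not slid. I push on past the balance point.

Call:
move_arm(moves=[{"gripper": 40,"x": 0,"y": 0.8,"z": 0,"roll": 0},{"gripper": 40,"x": 0,"y": 0.8,"z": 0,"roll": 0},{"gripper": 40,"x": 0,"y": 0.8,"z": 0,"roll": 0},{"gripper": 40,"x": 0,"y": 0.4,"z": 0,"roll": 0},{"gripper": 40,"x": 0,"y": 0,"z": 0,"roll": 0}])

```text
time_s: 4.1
eef_pos: [0.539, -0.2792, 0.2377]
eef_rot: [-0.0, 0.825, -0.565, -0.0]
wrist_force: [-0.1, -0.2, 0.1]
opening: 0.399
```

```bash
python3 - <<'E'
from h import *
s=cam("scene")
cv2.imwrite("pics/close4.png",cv2.resize(s["img"][110:230,250:390,::-1],None,fx=5,fy=5,interpolation=cv2.INTER_CUBIC));print(ctrl.get_obs()["eef_pos"],ctrl.get_obs()["wrist_force"])
E
```

```text
[ 0.539221   -0.27910003  0.23778424] [0.39207036 0.61837283 0.74116015]
```

View pics/close4.png

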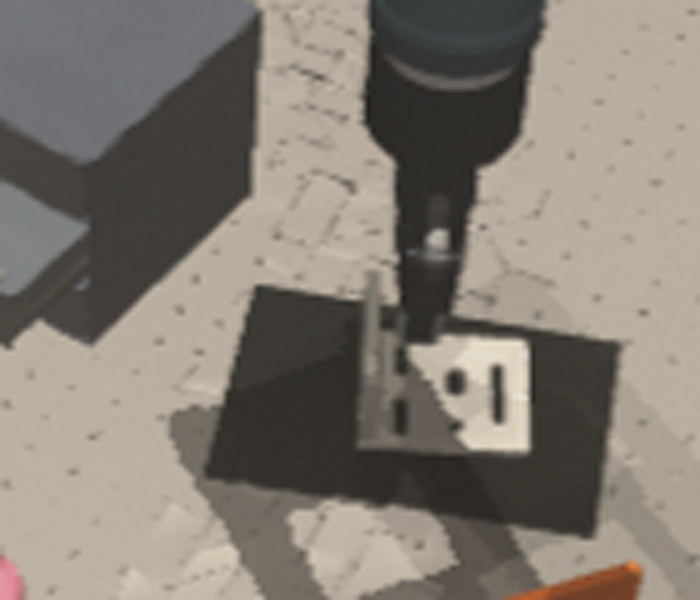

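It fell onto its back, with the plate flat and wholly on the pad (plate from x=360 to 530, foot standing at 370). I retreat straight up, then aside.

Call:
move_arm(moves=[{"gripper": 40,"x": 0,"y": 0,"z": -4,"roll": 0},{"gripper": 40,"x": 0,"y": 0,"z": -5,"roll": 0},{"gripper": 40,"x": 0,"y": 0,"z": -5,"roll": 0},{"gripper": 40,"x": 4,"y": 3,"z": -2,"roll": 0},{"gripper": 40,"x": 4,"y": 4,"z": 0,"roll": 0}])

```text
time_s: 4.78
eef_pos: [0.5039, -0.3795, 0.4012]
eef_rot: [0.001, 0.826, -0.564, 0.003]
wrist_force: [1.0, -0.9, -1.1]
opening: 0.399
```

Call:
move_arm(moves=[{"gripper": 40,"x": 4,"y": 4,"z": 0,"roll": 0},{"gripper": 40,"x": 3,"y": 5,"z": 0,"roll": 0},{"gripper": 40,"x": 0,"y": 5,"z": 0,"roll": 0},{"gripper": 40,"x": 0,"y": 5,"z": 0,"roll": 0},{"gripper": 40,"x": 0,"y": 0,"z": 0,"roll": 0}])

```text
time_s: 5.4
eef_pos: [0.3483, -0.5143, 0.3977]
eef_rot: [0.0, 0.824, -0.567, -0.0]
wrist_force: [0.6, 0.0, -0.3]
opening: 0.403
```

```bash
python3 - <<'E'
from h import *
s=cam("scene");t=cam("top")
a=s["img"][140:300,100:400,::-1]; b=t["img"][110:310,180:420,::-1]
a=cv2.resize(a,None,fx=1.4,fy=1.4);b=cv2.resize(b,None,fx=1.55,fy=1.55)
im=np.zeros((320,800,3),np.uint8); im[:a.shape[0],:a.shape[1]]=a; im[:b.shape[0],425:425+b.shape[1]]=b
cv2.imwrite("pics/fin.png",im);print(ctrl.get_obs()["eef_pos"],ctrl.get_obs()["time_s"])
E
```

```text
[ 0.35099822 -0.51295115  0.3978136 ] 5.5
```

View pics/fin.png

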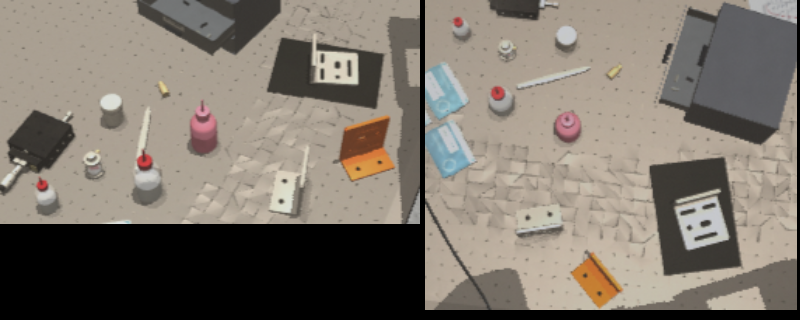

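The bracket lies on its back with the plate fully on the pad (top crop (702,222)) and its foot up. The spare at (540,220) and the bottle at (500,98) still stand, and the arm is clear.

```bash
python3 -c "
from bench import ctrl
print(ctrl.hand_in())"
```

```text
the job is handed in; nothing more can be done
None
```

The bracket on the pad now lies on its back, with its slotted plate wholly on the pad and its foot standing up. I handed the job in at about 5.5 s of the 29 s allowed.

- **How it was done:** I lowered the part-open fingers behind the upright plate and pushed slowly near its top. It leaned without visible sliding and fell over by itself, and I then lifted clear.
- **Last checks:** The final pictures from both cameras show the plate lying inside the pad's edges. The spare bracket and the solvent bottle are standing where they were. The arm is well clear, and no wrist-force reading went above about 2 N.
- **What disagreed:** The first move call was refused because its rows left out some fields; nothing moved. My first estimate of the drawer box's position was off because I picked its corners roughly, so I measured it again before going near it. One end of the plate's top edge also triangulated about 10 mm too high; the other points matched the given sizes.

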